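# Meter three brass eye discs from a tipping trough

## Task

Three brass discs are wanted for the eyes of a mask (a pair and a spare). Lift the knob of the trough that holds brass discs slowly until the first disc slides, then hold it still at that tilt until the three discs on the steel have slid into the dish below; the discs on the cork must stay on the cork. Then lower the trough back to its level rest and let go, leaving the other trough, the one with dark wooden plugs, alone.

Things in the scene. Friction and masses are not known exactly. Their poses are not given: they have to be found in the camera images.
- brass_trough: wooden trough with a YELLOW ball knob, 46 mm wide (34 inside), walls 16 mm, on a fixed stand. x runs to its open lip, y across, z up. It pivots freely about its y axis: 0 level at the start, to 0.85 rad as the knob end is lifted, and drops back if let go. Origin: on the pivot, mid-width, at the floor's top, 75 mm above the table. Lip at x +30 mm; floor steel from there to x -70 mm, cork behind
- brass_knob (a point): centre of the yellow ball knob, 28 mm diameter, 120 mm above the table at rest; in the trough's frame at x -220, y 0, z +45 mm. It stands on a 12 mm stem over a 16 mm wide tail behind the rear wall, clear on both sides. Lifting it takes about 3 N. Pinched across the trough by fingers pointing down, the ball turns between them as it is lifted along its arc about the pivot
- brass_dish: open wooden dish with green felt, fixed on the table under the lip of the brass trough, 130 mm (x, along the trough) by 110 mm (y) by 30 mm high, walls and floor 5 mm; origin at the centre of its underside
- disc_1: a flat brass disc, 28 mm diameter, 6 mm thick, 31 g; origin at the centre of its underside. The first of three on the steel, single file; starts at x +12 mm in the trough's frame. Those on the steel begin to slide at a tilt of 5 to 18 degrees (differs from run to run), then go one after another
- disc_2: a flat brass disc, 28 mm diameter, 6 mm thick, 31 g; origin at the centre of its underside. The second, on the steel, 30 mm behind disc_1
- disc_3: a flat brass disc, 28 mm diameter, 6 mm thick, 31 g; origin at the centre of its underside. The third and last on the steel, 30 mm behind disc_2
- disc_4: a flat brass disc, 28 mm diameter, 6 mm thick, 31 g; origin at the centre of its underside. The front one of three on the cork, at x -88 mm in the trough's frame. It must stay on the cork, where discs begin to slide only at about three times the slope that the steel needs
- plug_trough: the bystander: a trough of the same make, size and frame as the brass trough, but with a WHITE ball knob and holding dark wooden plugs; not to be tipped
There are look-alikes about, which are no part of the job. Leave any pink look-alike of the disc_4 alone.

How it is judged (in metres and radians):
On the way, in this order (a step that is already met when the one before it is completed fails the run):
1. the brass trough is tipped by more than 3 degrees (angle between brass_trough's own z axis and vertical above 0.052 rad), for 0.1 s.
2. with the trough held still and tipped (over 3 degrees, under 0.15 rad/s) for 0.3 s, discs 1, 2 and 3 lie in the dish and disc 4 is still on the cork (angle between brass_trough's own z axis and vertical above 0.052 rad and angular speed of brass_trough below 0.15 rad/s and x of disc_1 in the frame of brass_dish between -0.062 and 0.062 m and y of disc_1 in the frame of brass_dish between -0.052 and 0.052 m and z of disc_1 in the frame of brass_dish between 0 and 0.045 m and x of disc_2 in the frame of brass_dish between -0.062 and 0.062 m and y of disc_2 in the frame of brass_dish between -0.052 and 0.052 m and z of disc_2 in the frame of brass_dish between 0 and 0.045 m and x of disc_3 in the frame of brass_dish between -0.062 and 0.062 m and y of disc_3 in the frame of brass_dish between -0.052 and 0.052 m and z of disc_3 in the frame of brass_dish between 0 and 0.045 m and x of disc_4 in the frame of brass_trough between -0.175 and -0.056 m), for 0.3 s.
At the end, for the whole second after the job is handed in: Discs 1, 2 and 3 lie at rest inside the walls of the brass trough's dish (flat or heaped on one another), disc 4 (and so those behind it) is at rest with part of it at least still on the cork, and both troughs rest level (within 2 degrees), let go (angle between each of brass_trough, plug_trough's own z axis and vertical below 0.035 rad and angular speed of brass_trough below 0.05 rad/s and x of disc_1 in the frame of brass_dish between -0.062 and 0.062 m and y of disc_1 in the frame of brass_dish between -0.052 and 0.052 m and z of disc_1 in the frame of brass_dish between 0 and 0.045 m and x of disc_2 in the frame of brass_dish between -0.062 and 0.062 m and y of disc_2 in the frame of brass_dish between -0.052 and 0.052 m and z of disc_2 in the frame of brass_dish between 0 and 0.045 m and x of disc_3 in the frame of brass_dish between -0.062 and 0.062 m and y of disc_3 in the frame of brass_dish between -0.052 and 0.052 m and z of disc_3 in the frame of brass_dish between 0 and 0.045 m and x of disc_4 in the frame of brass_trough between -0.175 and -0.056 m and linear speed of each of disc_1, disc_2, disc_3, disc_4 below 0.03 m/s); the robot touches nothing.
It fails at once if a disc from the cork slides right off the cork onto the steel (x of disc_4 in the frame of brass_trough above -0.056 m).
It fails at once if the trough of wooden plugs is tipped by more than 4 degrees (angle between plug_trough's own z axis and vertical above 0.07 rad).
It also fails if it takes over 45 s, if anything falls off the work surface, if the arm or the gripper's body presses on something with over 40 N, if the wrist force passes 120 N, or if a joint passes its speed limit or range.

## Robot

A 6-joint arm with a two-finger parallel gripper is mounted at the origin on the work surface. World frame = base frame: x ahead of the robot, y to its left, z up, the work surface at z = 0. Lengths are in mm, angles in rad, forces in N, time in s.
With the tool pointing down it reaches from about 350 to 975 mm from the base axis. Payload 7.1 kg.
Tool frame: the origin (TCP) lies between the finger pads; the fingertips stand 19 mm ahead of it and the grasp point (between the pads) is the TCP (ctrl.finger_overhang is the distance from the TCP to the fingertips, in mm); z points along the fingers, y is the line along which they close (so a half turn about z gives the same grasp; the last joint's range is limited). The gripper opens to 88 mm and grips with 3 to 60 N. Pads are 20 mm wide; open, the fingers measure 115 mm over their backs; the gripper's body (75 mm by 178 mm) begins 61 mm behind the grasp point.
Start: joints at [-1.281, 0.423, 1.63, -0, 1.089, -0.019], TCP at [189.965, -595.414, 205.975] pointing down, gripper open.
Joint ranges: [-3, 3], [-0.9, 2.11], [0.09, 2.58], [-1.31, 4.45], [0.11, 2.69], [-2.54, 2.54]. Speed limits (rad/s): [2.39, 2.39, 3.01, 3.14, 3.14, 3.14].

## Interface

Orientations are given as a rotation vector (axis times angle).
In Python, from workcell import ctrl gives the robot as it stands. The module is installed in compiled form; this text tells all that it offers.
- The arm moves only by the tool arm_command, never from a script. Its argument "rows" is one flat list of numbers, 7 for each row, row after row: the turn, a rotation vector about the tool's x, y, z scaled (see below), then the shift along the tool's x, y, z scaled (see below), then the opening, from -1 (shut) to 1 (fully open). A call has 1 to 5 rows; each row is the pose to reach, as a shift and turn from the pose commanded when the call began, along the tool's axes at that moment, turning the shorter way round; what a row does not reach only later rows make up. The controller multiplies each number of a shift by 80 mm and each number of a turn by 180 degrees. A row lasts 1/10 s, in which the tool goes at most 50 mm and 8.59 degrees, less where a joint would pass 70% of its speed; a pose out of reach is approached as far as the arm can. A call with a number of a shift or a turn outside -1 to 1 is refused whole. A call with a gripper value outside its range is refused whole. The fingers move at their own pace and stop on an object; the grip force is fixed at half the most. Time passes only in rows, so rows that repeat a pose let the fingers close. It gives the time, the measured TCP pose, the force, the opening and the grip force at its end, in the units of the state.
- ctrl.get_obs(): the state, without advancing time (a new reading comes with each control period).
- ctrl.get_image(name): name is "scene" or "top" or "wrist"; returns (picture, depth): 400x640x3 uint8, red, green, blue; 400x640 float32, mm along the optical axis (not along the pixel's ray), 0 where there is no reading.
- ctrl.camera_params(name): a dict with "camera_matrix" (3x3 intrinsics, pixels), "world_to_cam" (4x4, takes a point from world to camera coordinates); the wrist camera has in their place "tool_from_camera" (4x4, takes a point from camera to tool coordinates, whose origin is the TCP and whose axes are the flange's). Camera axes: x right, y down, z forward; pixel columns grow to the right and rows downward; lengths in mm; the calibration is good to about 2 mm. A picture is of the moment at which its call begins: read the wrist's pose just before it. camera_params takes no time and is no camera call.
- ctrl.close_job(): hands the job in; it is judged then, once.
The state is a dict: "t": time; "qpos": joint angles; "qvel": joint speeds; "joint_torque": joint torques, N m; "ee_pos": TCP position; "orientation": TCP orientation; "ft_force": force on the tool from outside, world axes, zero at the start; "moment": the same for the moment, N m; "width": finger opening in mm; "grasp_force": force on a finger pad.
Only numpy, scipy, OpenCV 4.12 (cv2) and the standard library are available. Lean on these libraries where they do the work, as an engineer would, in place of code of your own. Each camera call takes 0.05 s, during which the arm holds its last target. There are 200 camera calls.

## Working session

There is one attempt and no reset: what is moved stays moved. The work goes in short steps, Python scripts to look and compute and a tool call to move; the robot and the scene stay as the last step left them, time stands still between calls to the robot, and variables do not carry over. Pictures are saved under pics/ and viewed, at most 10 in all, crops included, and the job is handed in when it is done.

Besides the shell and the picture viewer there is one more tool, called after "Emit:" as name(argument=value, ...) on one line, values as JSON. arm_command: Moves the arm, as the interface text tells. Shifts and turns lie within -1 to 1; 1 stands for 80 mm of shift or 180 degrees of turn. Its arguments: {"type":"object","properties":{"rows":{"type":"array","items":{"type":"number"}}},"required":["rows"]}

```bash
mkdir -p pics; cat > h.py <<'E'
import numpy as np, cv2
from workcell import ctrl
def snap(n,f=None):
    im,d=ctrl.get_image(n)
    if f: cv2.imwrite('pics/'+f,im[:,:,::-1])
    return im,d
def world(n,u,v,d):
    p=ctrl.camera_params(n);K=np.array(p["camera_matrix"]);T=np.linalg.inv(np.array(p["world_to_cam"]))
    r=np.linalg.inv(K)@[u,v,1]
    return (T@np.r_[r*d,1])[:3]
def rayz(n,u,v,z):
    a=world(n,u,v,0);b=world(n,u,v,1000);return a+(b-a)*(z-a[2])/(b[2]-a[2])
E
python3 - <<'E'
from h import *
for n in("top","scene"):
    im,d=snap(n,n+'0.png'); np.savez('pics/'+n+'0.npz',im=im,d=d)
    print(n,np.round(ctrl.camera_params(n)["world_to_cam"],3).tolist())
print(ctrl.get_obs())
E
```

```text
top [[0.028, -0.999, 0.024, -36.281], [-0.982, -0.032, -0.184, 604.046], [0.184, -0.019, -0.983, 767.562], [0.0, 0.0, 0.0, 1.0]]
scene [[0.584, 0.812, -0.0, -328.446], [0.558, -0.402, -0.726, -272.714], [-0.59, 0.424, -0.688, 1638.752], [0.0, 0.0, 0.0, 1.0]]
{'t': 0.1, 'qpos': array([-1.28098483e+00,  4.23799548e-01,  1.63059581e+00,  1.52855723e-05,
        1.08861466e+00, -1.89897929e-02]), 'qvel': array([-0.00130585, -0.00180613, -0.00210021, -0.00014201,  0.00164507,
       -0.00080327]), 'joint_torque': array([ 3.28824080e-04, -5.45614457e+01, -2.74324912e+01,  6.45806990e-02,
        1.88702450e-02, -9.89460204e-06]), 'ee_pos': array([ 189.83215091, -594.9202606 ,  205.26450119]), 'orientation': array([-3.10283211e+00, -4.82911665e-01,  2.79362186e-04]), 'ft_force': array([ 0.61432302, -0.27394702,  0.15089584]), 'moment': array([ 0.01104349, -0.03914548,  0.01784112]), 'grasp_force': 0.0, 'width': 87.88848117480221}
```

View pics/top0.png

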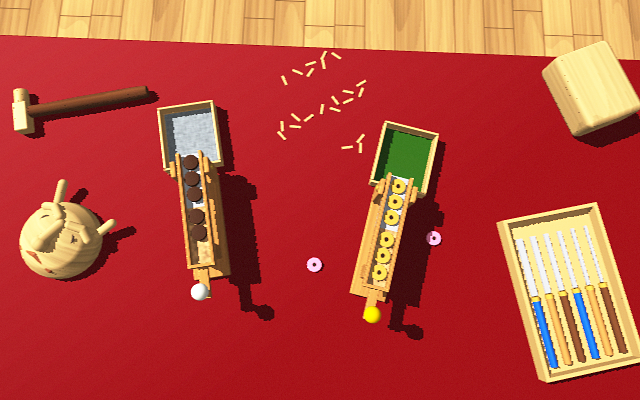

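View pics/scene0.png

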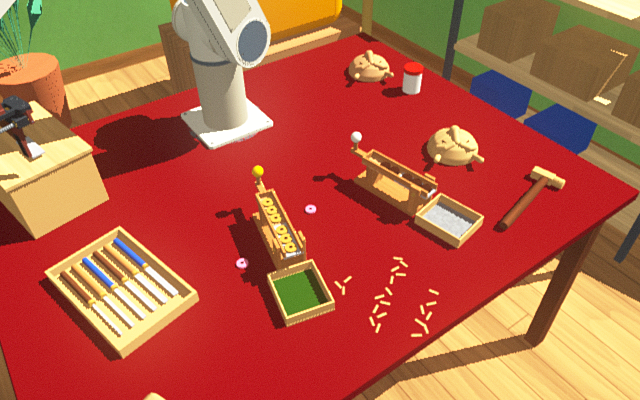

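The top view shows the yellow knob at about (372,315), with its trough running up to the green dish at (408,157). The scene view shows the knob at about (258,171). Next I triangulate the knob and get the trough's direction.

```bash
python3 - <<'E'
from h import *
def ray(n,u,v):
    a=world(n,u,v,0);b=world(n,u,v,1000);return a,(b-a)/np.linalg.norm(b-a)
R=[];
for n,(u,v) in (("top",(372,315)),("scene",(258,171))):
    z=np.load('pics/'+n+'0.npz');im=z['im'].astype(int)[v-14:v+15,u-14:u+15];d=z['d'][v-14:v+15,u-14:u+15]
    m=((im[...,0]>150)&(im[...,1]>130)&(im[...,2]<90)).astype(np.uint8)
    k,l,s,c=cv2.connectedComponentsWithStats(m);i=1+s[1:,4].argmax();cu=c[i]+[u-14,v-14]
    print(n,cu,s[i],np.min(d[l==i]),world(n,*cu,np.min(d[l==i])+14))
    R.append(ray(n,*cu))
A=sum(np.eye(3)-np.outer(d,d) for a,d in R);b=sum((np.eye(3)-np.outer(d,d))@a for a,d in R)
k=np.linalg.solve(A,b);print("knob",k,[np.linalg.norm(np.cross(k-a,d)) for a,d in R])
# discs: top image, depth at disc centres (read off)
P=np.array([rayz("top",u,v,81) for u,v in((399,186),(396,202),(392,216),(387,239),(383,255),(380,271))]);print(P.round(1))
z=np.load('pics/top0.npz');print([world("top",u,v,z['d'][v,u]).round(1).tolist() for u,v in((403,186),(396,206),(408,157))])
for u,v in((386,122),(438,135),(371,183),(424,196)):print(rayz("top",u,v,30).round(1))
print(rayz("top",199,292,120))
E
```

```text
top [371.04761905 313.65800866] [  5   1  17  21 231] 710.7964 [ 411.26914481 -106.39383393  122.62233745]
scene [257.8255814  170.08139535] [ 8  8 12 11 86] 0.0 [1300.33537776 -532.25829646  919.83032222]
knob [ 411.29089052 -106.28847624  124.018397  ] [np.float64(0.10546162699991539), np.float64(0.10546162699987006)]
[[ 635.5 -161.5   81. ]
 [ 605.8 -156.    81. ]
 [ 580.  -148.7   81. ]
 [ 538.4 -139.7   81. ]
 [ 509.9 -132.6   81. ]
 [ 481.9 -127.4   81. ]]
[[635.7, -168.8, 81.3], [598.1, -155.6, 82.6], [712.8, -194.8, 7.9]]
[ 776.7 -146.6   30. ]
[ 753.5 -249.9   30. ]
[ 651.4 -117.6   30. ]
[ 629.2 -220.2   30. ]
[437.90251261 175.12978975 120.        ]
```

Emit:
arm_command(rows=[0,0,0.17,0.9,-1,0,1,0,0,0.17,0.9,-1,0,1,0,0,0.17,0.9,-1,0,1,0,0,0.17,0.9,-1,0,1,0,0,0.17,0.9,-1,0,1])

```text
t: 0.6
ee_pos: [234.5, -496.7, 205.9]
orientation: [-3.121, 0.353, 0.0]
ft_force: [0.0, 0.6, -0.0]
width: 87.8
grasp_force: 0.0
```

Emit:
arm_command(rows=[0,0,0,0.2,-1,0,1,0,0,0,0.2,-1,0,1])

```text
t: 0.8
ee_pos: [267.6, -421.4, 205.4]
orientation: [-3.121, 0.351, 0.001]
ft_force: [-0.2, 0.0, -0.1]
width: 88.1
grasp_force: 0.0
```

Emit:
arm_command(rows=[0,0,0,0.2,-1,0,1,0,0,0,0.2,-1,0,1])

```text
t: 1.0
ee_pos: [301.3, -346.4, 205.6]
orientation: [-3.121, 0.349, 0.001]
ft_force: [0.4, -0.1, 0.6]
width: 87.9
grasp_force: 0.0
```

Emit:
arm_command(rows=[0,0,0,0.2,-1,0,1,0,0,0,0.2,-1,0,1])

```text
t: 1.2
ee_pos: [334.9, -272.1, 205.8]
orientation: [-3.121, 0.349, 0.001]
ft_force: [0.3, -0.2, 0.5]
width: 87.9
grasp_force: 0.0
```

Emit:
arm_command(rows=[0,0,0,0.1,-1,0,1,0,0,0,0.1,-1,0,1])

```text
t: 1.4
ee_pos: [360.6, -195.9, 205.9]
orientation: [-3.122, 0.348, 0.0]
ft_force: [-0.1, 0.4, 0.0]
width: 88.1
grasp_force: 0.0
```

Emit:
arm_command(rows=[0,0,0,0,-1,0,1,0,0,0,0,-1,0,1,0,0,0,0,-1,0,1,0,0,0,0,-1,0,1])

```text
t: 1.8
ee_pos: [378.4, -119.9, 206.0]
orientation: [3.122, -0.348, 0.0]
ft_force: [-0.0, -0.4, -0.2]
width: 88.1
grasp_force: 0.0
```

```bash
python3 - <<'E'
from h import *
o=ctrl.get_obs();print(o['t'],o['ee_pos'],o['orientation'])
im,d=snap("wrist","w1.png");np.savez('pics/w1.npz',im=im,d=d,p=o['ee_pos'],r=o['orientation'])
p=ctrl.camera_params("wrist");print(p)
E
```

```text
1.8 [ 378.41110196 -119.85769664  206.00301046] [ 3.12200386e+00 -3.47547373e-01  1.26866049e-04]
{'camera_matrix': array([[340.71169973,   0.        , 315.53570153],
       [  0.        , 340.71169973, 190.5009187 ],
       [  0.        ,   0.        ,   1.        ]]), 'tool_from_camera': array([[ 1.49081650e-04, -9.69239749e-01, -2.46118440e-01,
         6.72238351e+01],
       [ 9.99999712e-01,  3.27787145e-04, -6.85128359e-04,
         2.02116933e+00],
       [ 7.44728100e-04, -2.46118267e-01,  9.69239518e-01,
        -1.78780810e+02],
       [ 0.00000000e+00,  0.00000000e+00,  0.00000000e+00,
         1.00000000e+00]])}
```

View pics/w1.png

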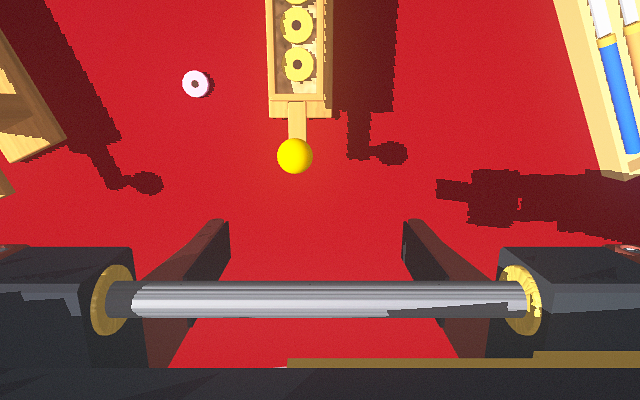

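The wrist view shows the yellow ball at (295,156), and the trough runs straight up the image, so the yaw is right.

```bash
python3 - <<'E'
from h import *
from scipy.spatial.transform import Rotation as Ro
z=np.load('pics/w1.npz');R=Ro.from_rotvec(z['r']).as_matrix();p=z['p'];C=ctrl.camera_params("wrist");K=C["camera_matrix"];T=C["tool_from_camera"]
im=z['im'].astype(int)[130:190,265:325];m=((im[...,0]>150)&(im[...,1]>130)&(im[...,2]<110)).astype(np.uint8)
k,l,s,c=cv2.connectedComponentsWithStats(m);i=1+s[1:,4].argmax();print(c[i]+[265,130],s[i])
u,v=295,156
r=np.linalg.inv(K)@[u,v,1]
def tool(d):return (T@np.r_[r*d,1])[:3]
def w(d):return R@tool(d)+p
d=z['d'][v-3:v+4,u-3:u+4].min();print(d,w(d+14),tool(d+14),w(d))
a,b=w(0),w(1);t=(121-a[2])/(b[2]-a[2]);print("z121",w(t),tool(t))
# two-view with top
a2=world("top",371.2,313.7,0);b2=world("top",371.2,313.7,1000)
D=[(a,(b-a)),(a2,(b2-a2))];D=[(q,e/np.linalg.norm(e)) for q,e in D]
A=sum(np.eye(3)-np.outer(e,e) for q,e in D);B=sum((np.eye(3)-np.outer(e,e))@q for q,e in D);print("tri",np.linalg.solve(A,B))
E
```

```text
[293.99595551 155.380182  ] [ 12   8  36  36 989]
251.25131 [ 408.81532264 -112.2253049   121.09205426] [ 27.97170108 -14.15684238  84.91000103] [ 410.64790263 -113.50956735  135.01017593]
z121 [ 408.80320198 -112.2168108   121.        ] [ 27.95799867 -14.16248992  85.00205208]
tri [ 408.28461659 -109.99587598  103.1037807 ]
```

Emit:
arm_command(rows=[0,0,0,0.34,-0.15,0.25,1,0,0,0,0.34,-0.15,0.25,1,0,0,0,0.34,-0.15,0.25,1,0,0,0,0.34,-0.15,0.25,1])

```text
t: 2.25
ee_pos: [406.7, -115.1, 186.0]
orientation: [3.121, -0.355, -0.001]
ft_force: [0.6, -0.7, 0.7]
width: 87.8
grasp_force: 0.0
```

```bash
python3 - <<'E'
from h import *
from scipy.spatial.transform import Rotation as Ro
o=ctrl.get_obs();print(o['ee_pos'],o['orientation'])
im,d=snap("wrist");C=ctrl.camera_params("wrist");K=C["camera_matrix"];T=C["tool_from_camera"]
I=im.astype(int);m=((I[...,0]>150)&(I[...,1]>130)&(I[...,2]<70)).astype(np.uint8)
k,l,s,c=cv2.connectedComponentsWithStats(m);j=1+np.argsort(-s[1:,4])[:6];print([(c[i].round(1).tolist(),s[i].tolist()) for i in j])
i=max((i for i in j if abs(c[i][0]-310)<40),key=lambda i:s[i,4]); u,v=c[i]
r=np.linalg.inv(K)@[u,v,1];dd=d[l==i].min()+14;t=(T@np.r_[r*dd,1])[:3]
print(t,Ro.from_rotvec(o['orientation']).as_matrix()@t+o['ee_pos'])
cv2.imwrite('pics/w2.png',im[:,:,::-1])
E
```

```text
[ 406.70739945 -115.08967411  186.04076885] [ 3.12149400e+00 -3.54753230e-01 -9.97417051e-04]
[([307.8, 195.1], [290, 177, 37, 37, 1082]), ([294.1, 55.9], [292, 45, 6, 22, 67]), ([293.3, 14.9], [291, 6, 6, 20, 60]), ([294.7, 94.7], [293, 87, 5, 16, 36]), ([523.1, 268.3], [521, 267, 5, 3, 7]), ([309.5, 34.0], [307, 34, 6, 1, 6])]
[  63.59839362    1.69025925 -165.25918504] [ 468.40891467 -131.01932298  351.25995718]
```

View pics/w2.png

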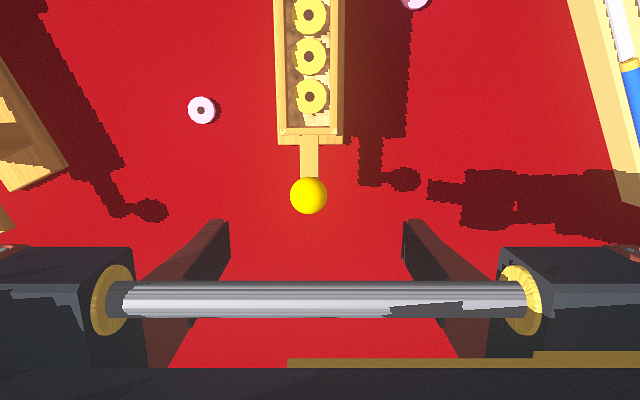

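The ball is at (308,195), about 2 mm forward and 5 mm to -y in tool axes. I descend around it and check before closing.

Emit:
arm_command(rows=[0,0,0,0.02,-0.06,0.3,1,0,0,0,0.02,-0.06,0.6,1,0,0,0,0.02,-0.06,0.8,1,0,0,0,0.02,-0.06,0.8,1])

```text
t: 2.7
ee_pos: [408.3, -109.9, 120.9]
orientation: [-3.121, 0.354, 0.005]
ft_force: [0.2, 0.1, -0.3]
width: 88.5
grasp_force: 0.0
```

```bash
python3 - <<'E'
from h import *
o=ctrl.get_obs();print(o['t'],o['ee_pos'],o['orientation'],o['ft_force'])
im,d=snap("wrist","w3.png")
E
```

```text
2.7 [ 408.29514385 -109.91699247  120.87736832] [-3.12109867  0.35370197  0.00510382] [ 0.21494518  0.08728754 -0.29651131]
```

View pics/w3.png

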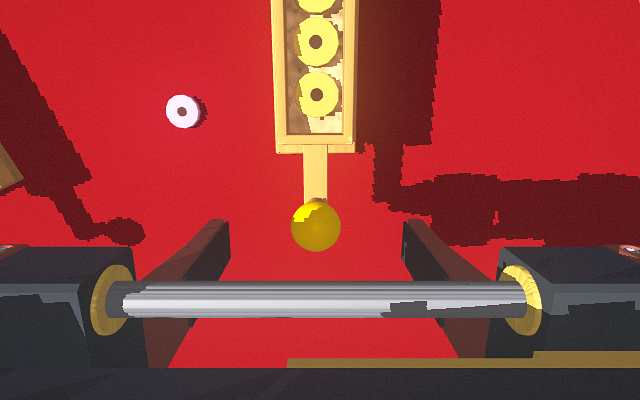

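The ball at (316,227) sits midway between the fingers. I close on it.

Emit:
arm_command(rows=[0,0,0,0.01,0,0,-1,0,0,0,0.01,0,0,-1,0,0,0,0.01,0,0,-1,0,0,0,0.01,0,0,-1,0,0,0,0.01,0,0,-1])

```text
t: 3.25
ee_pos: [410.9, -110.2, 122.3]
orientation: [3.122, -0.353, 0.001]
ft_force: [0.7, -0.1, -0.7]
width: 51.3
grasp_force: 0.0
```

Emit:
arm_command(rows=[0,0,0,0,0,0,-1,0,0,0,0,0,0,-1,0,0,0,0,0,0,-1])

```text
t: 3.55
ee_pos: [410.7, -110.1, 121.9]
orientation: [-3.122, 0.353, 0.0]
ft_force: [0.4, 0.8, -0.7]
width: 27.2
grasp_force: 0.0
```

Emit:
arm_command(rows=[0,0,0,0,0,0,-1,0,0,0,0.01,0,-0.05,-1,0,0,0,0.02,0,-0.1,-1,0,0,0,0.03,0,-0.14,-1,0,0,0,0.045,0,-0.19,-1])

```text
t: 4.05
ee_pos: [414.4, -111.0, 137.6]
orientation: [3.122, -0.353, 0.0]
ft_force: [0.1, -0.2, -0.2]
width: 0.5
grasp_force: 0.0
```

```bash
python3 - <<'E'
from h import *
o=ctrl.get_obs();print(o['t'],o['ee_pos'],o['ft_force'],o['width'],o['grasp_force'])
im,d=snap("top");c=im[110:340,340:450];cv2.imwrite('pics/t1.png',cv2.resize(c[:,:,::-1],None,fx=2.5,fy=2.5,interpolation=cv2.INTER_CUBIC))
E
```

```text
4.05 [ 414.42110143 -111.00821615  137.58433971] [ 0.12433821 -0.2167071  -0.23141691] 0.49161831545951895 0.0
```

View pics/t1.png

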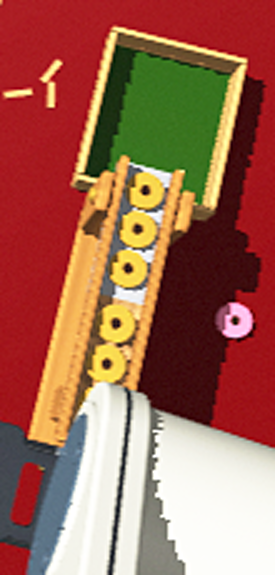

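The fingers shut to 0.5 mm, so they missed the ball. The discs and trough haven't moved. I look with the wrist camera.

```bash
python3 - <<'E'
from h import *
im,d=snap("wrist","w4.png");np.savez('pics/w4.npz',d=d,im=im)
E
```

```text
(no output)
```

View pics/w4.png

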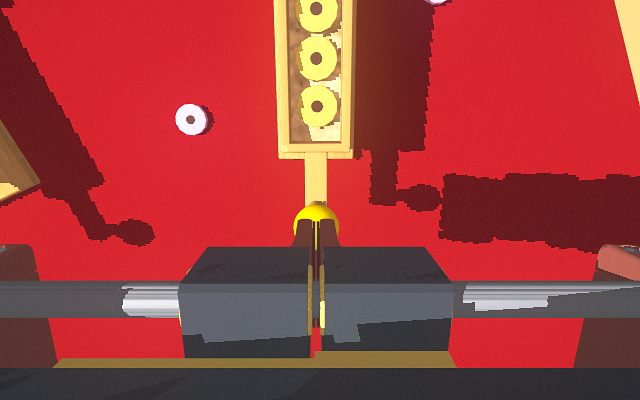

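The fingers overlap the ball from above, so the heights need checking. I use the depth readings at the fingertips and the ball.

```bash
python3 - <<'E'
from h import *
print(ctrl.finger_overhang)
z=np.load('pics/w4.npz');d=z['d'];C=ctrl.camera_params("wrist");K=C["camera_matrix"];T=C["tool_from_camera"]
def tool(u,v):
    return (T@np.r_[np.linalg.inv(K)@[u,v,1]*d[v,u],1])[:3].round(1)
for v in range(198,262,5): print(v,[ (float(d[v,u].round(0)),tool(u,v).tolist()) for u in (302,316,328)])
o=ctrl.get_obs();print(o['ee_pos'],o['width'],o['t'])
for u,v in((316,175),(290,90),(220,200)):print(tool(u,v))
E
```

```text
19.0
198 [(328.0, [-20.5, -11.2, 137.4]), (244.0, [1.9, 2.2, 56.5]), (329.0, [-20.6, 13.8, 137.9])]
203 [(330.0, [-25.7, -11.3, 138.1]), (238.0, [0.3, 2.2, 49.5]), (330.0, [-25.7, 13.9, 138.1])]
208 [(331.0, [-30.6, -11.3, 137.5]), (202.0, [7.4, 2.2, 14.8]), (207.0, [6.0, 9.5, 19.3])]
213 [(202.0, [4.5, -6.1, 14.0]), (199.0, [5.4, 2.2, 11.1]), (201.0, [4.9, 9.2, 12.8])]
218 [(200.0, [2.3, -6.1, 11.3]), (196.0, [3.6, 2.2, 7.4]), (198.0, [3.0, 9.1, 9.2])]
223 [(163.0, [12.0, -4.6, -24.4]), (169.0, [10.1, 2.1, -19.2]), (0.0, [67.2, 2.0, -178.8])]
228 [(158.0, [11.6, -4.3, -30.2]), (161.0, [10.4, 2.1, -27.1]), (156.0, [12.2, 7.6, -31.9])]
233 [(151.0, [11.9, -4.1, -37.3]), (156.0, [9.9, 2.1, -32.1]), (152.0, [11.6, 7.5, -36.5])]
238 [(145.0, [12.0, -3.8, -43.4]), (155.0, [8.0, 2.1, -33.6]), (144.0, [12.3, 7.2, -44.0])]
243 [(140.0, [12.0, -3.6, -48.6]), (156.0, [5.6, 2.1, -33.6]), (139.0, [12.2, 7.0, -49.1])]
248 [(82.0, [33.8, -1.3, -103.0]), (157.0, [3.0, 2.1, -33.4]), (82.0, [33.8, 5.0, -103.0])]
253 [(80.0, [33.3, -1.2, -104.9]), (156.0, [0.9, 2.1, -34.2]), (79.0, [33.7, 4.9, -105.8])]
258 [(77.0, [33.5, -1.1, -108.0]), (156.0, [-1.2, 2.1, -34.9]), (77.0, [33.4, 4.8, -107.8])]
[ 414.95773879 -111.16071258  137.85433407] 0.334509489095831 4.15
[18.7  2.2 56.7]
[ 76.4 -15.5  62. ]
[-23.  -90.8 139. ]
```

The depth readings show the tips end about 20 mm behind the nominal TCP (tool z ≈ -20), where +19 was expected. The same camera puts the table and the ball at the right heights, so the fingers passed over the ball. The TCP has to go about 39 mm lower, to z ≈ 82. I open, back off 6 mm, then descend and check.

Emit:
arm_command(rows=[0,0,0,-0.08,0,0,1,0,0,0,-0.08,0,0,1,0,0,0,-0.08,0,0,1,0,0,0,-0.08,0,0,1,0,0,0,-0.08,0,0,1])

```text
t: 4.65
ee_pos: [408.1, -109.5, 137.1]
orientation: [-3.122, 0.353, 0.0]
ft_force: [-0.6, 0.5, 0.3]
width: 36.9
grasp_force: 0.0
```

Emit:
arm_command(rows=[0,0,0,0,0,0,1,0,0,0,0,0,0,1,0,0,0,0,0,0,1,0,0,0,0,0,0,1,0,0,0,0,0,0,1])

```text
t: 5.15
ee_pos: [408.1, -109.6, 137.2]
orientation: [-3.122, 0.353, -0.0]
ft_force: [0.3, -0.6, 0.0]
width: 77.2
grasp_force: 0.0
```

Emit:
arm_command(rows=[0,0,0,0,0,0.15,1,0,0,0,0,0,0.3,1,0,0,0,0,0,0.45,1,0,0,0,0,0,0.6,1,0,0,0,0,0,0.7,1])

```text
t: 5.65
ee_pos: [407.8, -109.5, 80.5]
orientation: [-3.122, 0.353, 0.001]
ft_force: [-0.1, -0.0, 0.0]
width: 88.0
grasp_force: 0.0
```

```bash
python3 - <<'E'
from h import *
o=ctrl.get_obs();print(o['t'],o['ee_pos'],o['ft_force'],o['width'])
im,d=snap("wrist","w5.png")
E
```

```text
5.65 [ 407.80928026 -109.47216046   80.51175307] [-0.10431559 -0.0162276   0.0003991 ] 87.96637024959216
```

View pics/w5.png

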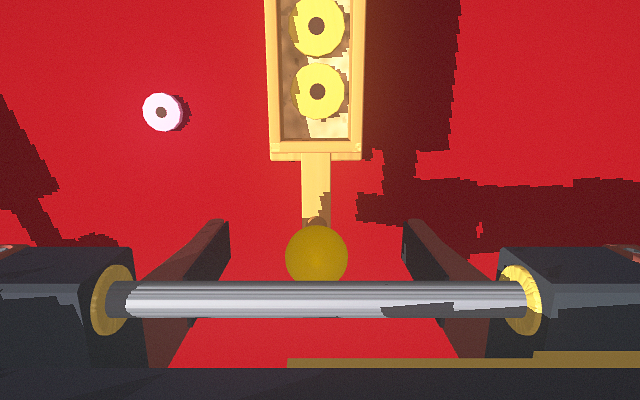

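The ball at (316,254) now lies between the fingers, clear of their tips. I close.

Emit:
arm_command(rows=[0,0,0,0,0,0,-1,0,0,0,0,0,0,-1,0,0,0,0,0,0,-1,0,0,0,0,0,0,-1,0,0,0,0,0,0,-1])

```text
t: 6.2
ee_pos: [408.3, -109.6, 81.5]
orientation: [3.122, -0.353, 0.001]
ft_force: [-0.4, 0.0, 1.0]
width: 51.4
grasp_force: 0.0
```

Emit:
arm_command(rows=[0,0,0,0,0,0,-1,0,0,0,0,0,0,-1,0,0,0,0,0,0,-1,0,0,0,0,0,0,-1,0,0,0,0,0,0,-1])

```text
t: 6.7
ee_pos: [408.0, -109.7, 81.2]
orientation: [3.121, -0.353, -0.0]
ft_force: [-1.2, -2.2, 1.0]
width: 26.9
grasp_force: 30.0
```

Emit:
arm_command(rows=[0,0,0,0.01,0,-0.04,-1,0,0,0,0.015,0,-0.08,-1,0,0,0,0.025,0,-0.12,-1,0,0,0,0.035,0,-0.16,-1,0,0,0,0.045,0,-0.19,-1])

```text
t: 7.2
ee_pos: [411.7, -110.5, 96.7]
orientation: [3.121, -0.353, 0.0]
ft_force: [-0.1, -5.4, -2.2]
width: 26.8
grasp_force: 30.0
```

```bash
cat > look.py <<'E'
from h import *
o=ctrl.get_obs();print(o['t'],o['ee_pos'].round(1),o['ft_force'].round(1),o['width'].round(1),o['grasp_force'])
def blobs(im):
    hsv=cv2.cvtColor(im,cv2.COLOR_RGB2HSV)
    m=((hsv[...,0]>=22)&(hsv[...,0]<=32)&(hsv[...,1]>150)&(hsv[...,2]>110)).astype(np.uint8)
    m[:120]=0;m[285:]=0;m[:,:370]=0;m[:,440:]=0
    k,l,s,c=cv2.connectedComponentsWithStats(m)
    return [(c[i].round(1).tolist(),int(s[i,4])) for i in range(1,k) if s[i,4]>25]
import sys
if len(sys.argv)>1: print(blobs(np.load('pics/top0.npz')['im']))
im,d=snap("top",'top_%.2f.png'%o['t']);print(blobs(im))
E
python3 look.py 1
```

```text
Traceback (most recent call last):
  File "look.py", line 2, in <module>
    o=ctrl.get_obs();print(o['t'],o['ee_pos'].round(1),o['ft_force'].round(1),o['width'].round(1),o['grasp_force'])
                                                                              ^^^^^^^^^^^^^^^^
AttributeError: 'float' object has no attribute 'round'
```

```bash
sed -i "s/o\['width'\].round(1)/o['width']/" look.py; python3 look.py 1
```

```text
7.2 [ 411.7 -110.5   96.7] [-0.1 -5.4 -2.2] 26.81604742764905 29.999579787254333
[([398.5, 186.1], 115), ([395.0, 201.5], 128), ([391.4, 217.4], 131), ([386.5, 239.1], 142), ([382.9, 255.2], 141), ([379.1, 272.3], 146)]
[([398.3, 186.0], 115), ([395.4, 201.2], 113), ([391.5, 216.8], 119), ([387.2, 238.4], 131), ([383.7, 254.6], 129), ([381.0, 266.7], 45)]
```

Emit:
arm_command(rows=[0,0,0,0.002,0,-0.01,-1,0,0,0,0.005,0,-0.02,-1,0,0,0,0.008,0,-0.03,-1,0,0,0,0.01,0,-0.04,-1,0,0,0,0.013,0,-0.047,-1])

```text
t: 7.75
ee_pos: [412.6, -110.7, 100.2]
orientation: [3.122, -0.353, 0.0]
ft_force: [-0.4, -4.5, -3.2]
width: 26.6
grasp_force: 30.0
```

```bash
python3 look.py
```

```text
7.75 [ 412.6 -110.7  100.2] [-0.4 -4.5 -3.2] 26.55397659143119 29.999469816684723
[([398.3, 186.0], 111), ([395.3, 201.0], 117), ([391.8, 216.8], 117), ([387.4, 238.2], 128), ([384.0, 254.4], 129), ([381.4, 265.9], 35)]
```

Emit:
arm_command(rows=[0,0,0,0.002,0,-0.01,-1,0,0,0,0.005,0,-0.02,-1,0,0,0,0.008,0,-0.03,-1,0,0,0,0.01,0,-0.04,-1,0,0,0,0.014,0,-0.047,-1])

```text
t: 8.3
ee_pos: [413.7, -111.0, 103.9]
orientation: [3.122, -0.353, 0.0]
ft_force: [0.2, -5.6, -3.1]
width: 26.8
grasp_force: 30.0
```

```bash
python3 look.py
```

```text
8.3 [ 413.7 -111.   103.9] [ 0.2 -5.6 -3.1] 26.82458353228464 29.99940812587738
[([398.2, 186.0], 107), ([395.3, 200.9], 118), ([391.9, 216.5], 118), ([387.5, 238.1], 134), ([384.2, 254.3], 130)]
```

Emit:
arm_command(rows=[0,0,0,0.003,0,-0.01,-1,0,0,0,0.006,0,-0.02,-1,0,0,0,0.009,0,-0.03,-1,0,0,0,0.012,0,-0.04,-1,0,0,0,0.015,0,-0.047,-1])

```text
t: 8.85
ee_pos: [414.8, -111.2, 107.6]
orientation: [3.122, -0.353, 0.0]
ft_force: [0.1, -5.6, -4.0]
width: 26.7
grasp_force: 30.0
```

```bash
python3 look.py
```

```text
8.85 [ 414.8 -111.2  107.6] [ 0.1 -5.6 -4. ] 26.737835731257732 29.999459087848663
[([398.3, 185.9], 107), ([395.3, 200.9], 118), ([392.0, 216.3], 113), ([387.7, 237.9], 128), ([384.3, 254.0], 129)]
```

Now at about 7° with no slide yet.

Emit:
arm_command(rows=[0,0,0,0.003,0,-0.01,-1,0,0,0,0.006,0,-0.02,-1,0,0,0,0.009,0,-0.03,-1,0,0,0,0.012,0,-0.04,-1,0,0,0,0.016,0,-0.047,-1])

```text
t: 9.4
ee_pos: [416.0, -111.5, 111.4]
orientation: [3.122, -0.353, -0.0]
ft_force: [0.3, -5.1, -3.5]
width: 26.2
grasp_force: 30.0
```

```bash
python3 look.py
```

```text
9.4 [ 416.  -111.5  111.4] [ 0.3 -5.1 -3.5] 26.181208982854024 29.999516308307648
[([399.5, 180.2], 112), ([396.4, 195.2], 113), ([393.3, 210.7], 112), ([387.9, 237.5], 127), ([384.6, 253.7], 131)]
```

All three steel discs have begun to slide (about 6 px) at about 8°. I hold still.

Emit:
arm_command(rows=[0,0,0,0,0,0,-1,0,0,0,0,0,0,-1,0,0,0,0,0,0,-1,0,0,0,0,0,0,-1,0,0,0,0,0,0,-1])

```text
t: 9.95
ee_pos: [416.1, -111.5, 111.4]
orientation: [3.122, -0.353, -0.0]
ft_force: [-0.0, -4.6, -3.1]
width: 26.7
grasp_force: 30.0
```

Emit:
arm_command(rows=[0,0,0,0,0,0,-1,0,0,0,0,0,0,-1,0,0,0,0,0,0,-1,0,0,0,0,0,0,-1,0,0,0,0,0,0,-1])

```text
t: 10.45
ee_pos: [416.1, -111.4, 111.4]
orientation: [3.122, -0.353, 0.0]
ft_force: [0.4, -5.0, -2.8]
width: 26.5
grasp_force: 30.0
```

Emit:
arm_command(rows=[0,0,0,0,0,0,-1,0,0,0,0,0,0,-1,0,0,0,0,0,0,-1,0,0,0,0,0,0,-1,0,0,0,0,0,0,-1])

```text
t: 10.95
ee_pos: [416.0, -111.5, 111.3]
orientation: [3.122, -0.353, -0.0]
ft_force: [0.8, -5.4, -3.3]
width: 26.5
grasp_force: 30.0
```

```bash
python3 look.py
```

```text
10.95 [ 416.  -111.5  111.3] [ 0.8 -5.4 -3.3] 26.510382615434867 29.999587833881378
[([397.1, 165.5], 249), ([387.9, 237.5], 131), ([384.5, 253.7], 132)]
```

```bash
python3 - <<'E'
import cv2
a=cv2.imread('pics/top_10.95.png')[110:290,350:450];cv2.imwrite('pics/c.png',cv2.resize(a,None,fx=3,fy=3,interpolation=cv2.INTER_CUBIC))
E
```

```text
(no output)
```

View pics/c.png

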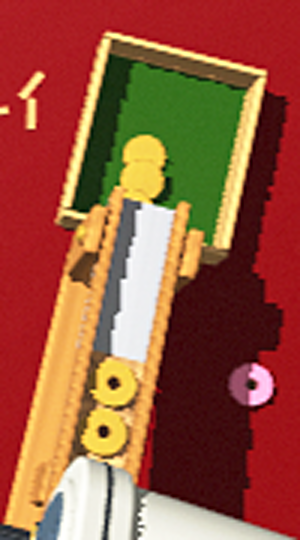

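The steel is empty. Two discs show in the dish, and the third is heaped with them or under the lip. The cork discs have not moved. I hold a little longer, then lower along the arc.

Emit:
arm_command(rows=[0,0,0,0,0,0,-1,0,0,0,0,0,0,-1,0,0,0,0,0,0,-1,0,0,0,0,0,0,-1,0,0,0,0,0,0,-1])

```text
t: 11.5
ee_pos: [416.1, -111.5, 111.4]
orientation: [3.122, -0.353, -0.0]
ft_force: [0.1, -4.8, -2.8]
width: 26.8
grasp_force: 30.0
```

Emit:
arm_command(rows=[0,0,0,-0.008,0,0.023,-1,0,0,0,-0.015,0,0.047,-1,0,0,0,-0.023,0,0.07,-1,0,0,0,-0.03,0,0.094,-1,0,0,0,-0.037,0,0.118,-1])

```text
t: 12.0
ee_pos: [413.0, -110.8, 101.8]
orientation: [3.122, -0.353, -0.0]
ft_force: [-1.5, -6.5, -2.2]
width: 26.6
grasp_force: 30.0
```

Emit:
arm_command(rows=[0,0,0,-0.007,0,0.023,-1,0,0,0,-0.014,0,0.047,-1,0,0,0,-0.02,0,0.07,-1,0,0,0,-0.025,0,0.094,-1,0,0,0,-0.03,0,0.118,-1])

```text
t: 12.5
ee_pos: [410.4, -110.2, 92.4]
orientation: [3.122, -0.353, -0.001]
ft_force: [-2.0, -5.4, -1.1]
width: 26.3
grasp_force: 30.0
```

Emit:
arm_command(rows=[0,0,0,-0.008,0,0.023,-1,0,0,0,-0.015,0,0.047,-1,0,0,0,-0.022,0,0.07,-1,0,0,0,-0.028,0,0.094,-1,0,0,0,-0.036,0,0.14,-1])

```text
t: 13.0
ee_pos: [407.9, -109.6, 81.3]
orientation: [3.122, -0.353, -0.0]
ft_force: [-1.7, -5.7, 2.8]
width: 26.8
grasp_force: 30.0
```

```bash
python3 look.py
```

```text
13.0 [ 407.9 -109.6   81.3] [-1.7 -5.7  2.8] 26.83291627931968 30.00355839729309
[([397.1, 165.1], 247), ([386.6, 239.0], 135), ([383.0, 255.3], 130), ([380.2, 269.2], 77)]
```

Level again. I open, rise straight up, back clear, and look.

Emit:
arm_command(rows=[0,0,0,0,0,0,1,0,0,0,0,0,0,1,0,0,0,0,0,0,1,0,0,0,0,0,0,1,0,0,0,0,0,0,1])

```text
t: 13.55
ee_pos: [408.0, -109.4, 81.4]
orientation: [-3.122, 0.353, 0.0]
ft_force: [-0.3, 0.1, -0.6]
width: 62.7
grasp_force: 0.0
```

Emit:
arm_command(rows=[0,0,0,0,0,0,1,0,0,0,0,0,0,1,0,0,0,0,0,0,1,0,0,0,0,0,0,1,0,0,0,0,0,0,1])

```text
t: 14.05
ee_pos: [408.1, -109.5, 81.3]
orientation: [-3.122, 0.353, 0.0]
ft_force: [-0.1, 0.2, 0.5]
width: 87.8
grasp_force: 0.0
```

Emit:
arm_command(rows=[0,0,0,0,0,-0.2,1,0,0,0,0,0,-0.4,1,0,0,0,0,0,-0.7,1,0,0,0,0,0,-1,1,0,0,0,0,0,-1,1])

```text
t: 14.55
ee_pos: [410.0, -110.1, 163.8]
orientation: [3.121, -0.353, 0.008]
ft_force: [0.2, -0.3, -0.6]
width: 87.8
grasp_force: 0.0
```

Emit:
arm_command(rows=[0,0,0,0,0.3,-0.6,1,0,0,0,0,0.6,-0.6,1,0,0,0,0,1,-0.6,1,0,0,0,0,1,-0.6,1,0,0,0,0,1,-0.6,1])

```text
t: 15.05
ee_pos: [389.6, -187.5, 208.5]
orientation: [-3.121, 0.356, 0.002]
ft_force: [0.2, 0.5, 0.3]
width: 87.7
grasp_force: 0.0
```

```bash
python3 look.py; python3 - <<'E'
import cv2,glob
from h import *
im,d=snap("scene")
f=sorted(glob.glob('pics/top_1*.png'),key=lambda s:float(s[9:-4]))[-1]
a=cv2.resize(cv2.imread(f)[110:300,340:450],None,fx=3,fy=3,interpolation=cv2.INTER_CUBIC)
b=cv2.resize(im[150:330,240:350,::-1],None,fx=3,fy=3,interpolation=cv2.INTER_CUBIC)
b=cv2.copyMakeBorder(b,0,a.shape[0]-b.shape[0],0,0,cv2.BORDER_CONSTANT)
cv2.imwrite('pics/end.png',np.hstack([a,b]))
E
```

```text
15.05 [ 389.6 -187.5  208.5] [0.2 0.5 0.3] 87.69702343676943 0.0
[([397.1, 165.2], 242), ([386.5, 239.1], 130), ([383.0, 255.3], 129), ([379.2, 272.3], 135)]
```

View pics/end.png

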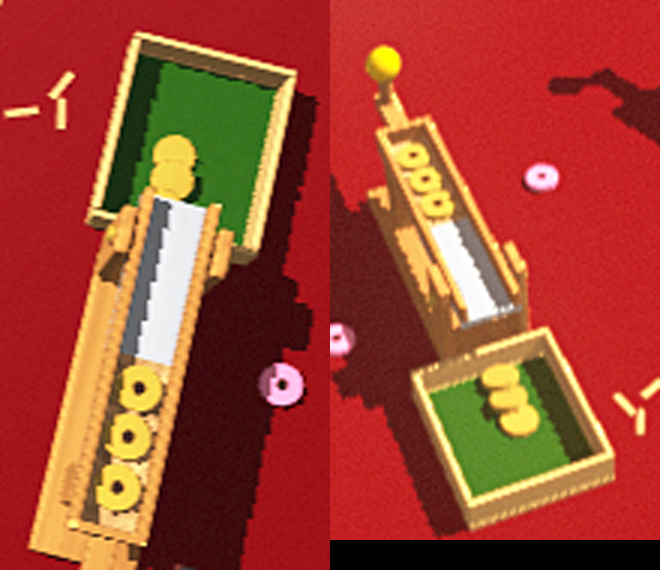

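The end views show three discs lying in the dish, three still on the cork, and the trough level with the knob free.

```bash
python3 -c "from workcell import ctrl;print(ctrl.close_job())"
```

```text
the job is handed in; nothing more can be done
None
```

I handed the job in at about 15 s: discs 1–3 are in the dish, the three cork discs never moved, the brass trough is level and released, and I never touched the plug trough; the first grasp closed above the knob and had to be redone about 39 mm lower, and no verdict came back.

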